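# Bring the empty place of an analyser's slanted carousel to the loading pointer

### The arm

A 6-joint arm with a two-finger parallel gripper is mounted at the origin on the work surface. World frame = base frame: x ahead of the robot, y to its left, z up, the work surface at z = 0. Lengths are in m, angles in rad, forces in N, time in s.
With the tool pointing down it reaches from about 0.3 to 0.95 m from the base axis. Payload 3.1 kg.
Tool frame: the origin (TCP) lies on the centre line of the jaws, within the pads' length; the fingertips stand 8 mm ahead of it and the grasp point (between the pads) lies 11 mm behind it; z points along the fingers, y is the line along which they close (so a half turn about z gives the same grasp; the last joint's range is limited). The gripper opens to 85 mm and grips with 20 to 120 N. Pads are 22 mm wide; open, the fingers measure 114 mm over their backs; the gripper's body (76 mm by 85 mm) begins 54 mm behind the grasp point. The pads swing forward as they close: fully open they stand 13 mm farther back than shut.
Start: joints at [1.251, 0.308, 1.634, -0, 1.2, -0.07], TCP at [0.155, 0.606, 0.239] pointing down, gripper open.
Joint ranges: [-3.06, 3.06], [-0.79, 1.96], [0.05, 2.63], [-1.19, 4.34], [0.05, 2.64], [-2.94, 2.94]. Speed limits (rad/s): [2.79, 2.79, 3.14, 3.14, 3.14, 3.14].

### API

Orientations are given as a rotation vector (axis times angle).
In Python, from rig import env gives the robot as it stands.
- The arm moves only by the tool send_rows, never from a script. Its argument "rows" is a list of rows, each a list of 5 numbers: the shift along the tool's x, y, z in m, then the turn about the tool's z in degrees, then the opening, from 0 (shut) to 1 (fully open). In form: [[x, y, z, spin, claw], ...]. A call has 1 to 20 rows; each row shifts and turns the commanded pose from where the row before left it, along the tool's axes as they then stand; what a row does not reach is not made up. A row lasts 1/12 s, in which the tool goes at most 41.7 mm and 7.16 degrees, less where a joint would pass 70% of its speed; a pose out of reach is approached as far as the arm can. A call with a gripper value outside its range is refused whole. The fingers move at their own pace and stop on an object; "squeeze" is the grip in N (left out, the last holds). Time passes only in rows, so rows that do not move let the fingers close. It gives the time, the measured TCP pose, the force, the opening and the grip force at its end, in the units of the state.
- env.observe(): the state, without advancing time (a new reading comes with each control period).
- env.get_image(name): name is "scene" or "top" or "wrist"; returns a dict with "pixels" (480x640x3 uint8, blue, green, red), "mtx" (3x3 intrinsics, pixels), "eye" and "rotation" of the camera in the world; the wrist camera has in their place "tool_from_camera" (4x4, takes a point from camera to tool coordinates, whose origin is the TCP and whose axes are the flange's). Camera axes: x right, y up, looking along -z (the intrinsics and any distortion apply to the point x, -y, -z); pixel columns grow to the right and rows downward; lengths in m; the calibration is good to about 2 mm. A picture is of the moment at which its call begins: read the wrist's pose just before it. There is no depth.
- env.finish_job(): hands the job in; it is judged then, once.
The state is a dict: "time": time; "joint_positions": joint angles; "joint_vel": joint speeds; "tau": joint torques, N m; "ee_pos": TCP position; "ee_rot": TCP orientation; "ft_force": force on the tool from outside, world axes, zero at the start; "wrist_torque": the same for the moment, N m; "width": opening from 0.0 (shut) to 1.0 (fully open); "finger_force": force on a finger pad.
Only numpy, scipy, OpenCV 4.12 (cv2) and the standard library are available. Lean on these libraries where they do the work, as an engineer would, in place of code of your own. Each camera call takes 0.05 s, during which the arm holds its last target. There are 200 camera calls.

### The job

Pull the analyser's carousel drawer fully out, as far as its stop. Then turn the slanted carousel in it, either way round, until the empty bottle place has clicked in at the loading pointer on the drawer's front, ready to be loaded. Leave the drawer fully out, and leave the other things on the bench where they are.

Things in the scene. Friction and masses are not known exactly. Their poses are not given: they have to be found in the camera images.
- analyser: White bench analyser, fixed, 310 deep, 324 wide, 230 mm tall. Origin on the bench below the closed drawer's front panel; x points into the machine, z up; the drawer slides out along -x. Side walls (from 40 mm behind the origin, inner faces at y +-118 mm) carry a clear roof, front edge 60 mm behind the origin, at 224 to 230 mm height; the closed drawer's turret stands under it.
- drawer (a joint): How far the drawer is pulled out, m: 0 closed, 0.16 at its stop. Slides with a few newtons of friction and stays where left. Front panel 222 mm wide, 12 mm thick, top 86 mm above the bench; a dark steel wedge (the loading pointer, 28 mm wide, 14 mm high) stands on the middle of its top edge.
- drawer_handle (a point): Middle of the drawer's handle: level steel bar 12 mm thick, 100 mm long along y, 66 mm above the bench, its axis 43 mm in front of the panel (clear gap 37 mm). Axes of the drawer: x into the machine, z up. Moves with the drawer.
- turret (a joint): Angle of the turret (carousel) about its slanted axis, rad, counter-clockwise seen from above, unlimited both ways; 0 or any whole number of turns puts the empty place at the loading pointer. Five places, 72 degrees apart: a spring detent (about 0.3 N m to overcome) pulls it into each multiple of 1.257 rad; left half-way it falls to one side.
- turret_bar (a point): Centre of the turret's black grip bar: 70 mm long (own x), 14 thick (y), 28 high (z), on a 22 mm post. Its z is the turret's axis, slanted 25 degrees from vertical towards the drawer front; its x points away from the empty place. The bottles' tops lie 42 mm below the bar's centre along the axis. Turns with the turret, moves with the drawer.
- empty_place (a point): Centre of the empty bottle place on the turret's disc (172 mm wide aluminium disc, place centres 60 mm from the axis): a dark round floor, 41 mm wide, in a low steel collar. The other four places hold fixed white capped bottles 39 mm wide, 48 mm tall.
- loading_point (a point): Where the centre of the empty place must come: on the turret's side nearest the drawer front, in line with the loading pointer. Moves with the drawer.
- wash_bottle: Bystander, not to be disturbed: white round bottle with a blue cap, 60 mm wide, 170 mm tall, origin under its centre.
- tube_rack: Bystander, not to be disturbed: empty white tube rack, 190 x 85 x 58 mm, origin under its centre.
- cold_block: Bystander, not to be disturbed: flat blue cooling block, 160 x 70 x 28 mm, origin under its centre.
- lidded_tub: Bystander, not to be disturbed: round clear tub with a green lid, 112 mm wide, 82 mm tall, origin under its centre.
- tip_box: Bystander, not to be disturbed: grey pipette-tip box with a clear lid, 122 x 87 x 72 mm, origin under its centre.
- spare_bottle: Bystander, not to be disturbed: small white jar, 48 mm wide, 90 mm tall, origin under its centre.

How it is judged:
On the way, in this order (a step that is already met when the one before it is completed fails the run):
1. the drawer is pulled fully out (value of joint drawer above 0.15 m), for 0.2 s.
2. the empty place is clicked in at the loading pointer, the drawer still out (distance between empty_place and loading_point below 0.006 m and velocity of joint turret between -0.1 and 0.1 rad/s and value of joint drawer above 0.15 m), for 0.3 s.
At the end, for the whole second after the job is handed in: The drawer is within 10 mm of its outer stop, the centre of the carousel's empty place lies within 6 mm of the loading point and the carousel is at rest in its detent (all of step 2); the robot touches nothing.
It fails at once if another thing on the bench is pushed more than 25 mm or tipped over (distance of any of wash_bottle, tube_rack, cold_block, lidded_tub, tip_box, spare_bottle from where it was at the start of the episode above 0.025 m or angle between any of wash_bottle, tube_rack, cold_block, lidded_tub, tip_box, spare_bottle's own z axis and vertical above 0.5 rad).
It also fails if it takes over 54 s, if anything falls off the work surface, if the arm or the gripper's body presses on something with over 40 N, if the wrist force passes 120 N, or if a joint passes its speed limit or range.

## Working session

There is one attempt and no reset: what is moved stays moved. The work goes in short steps, Python scripts to look and compute and a tool call to move; the robot and the scene stay as the last step left them, time stands still between calls to the robot, and variables do not carry over. Pictures are saved under pics/ and viewed, at most 10 in all, crops included, and the job is handed in when it is done.

Besides the shell and the picture viewer there is one more tool, called after "Call:" by a JSON object that holds its "op" and its "data". send_rows: Moves the arm, as the interface text tells. Its arguments: {"type":"object","properties":{"rows":{"type":"array"},"squeeze":{"type":"number"}},"required":["rows"]}

```bash
ls; mkdir -p pics; cat > h.py <<'E'
import numpy as np, cv2
from scipy.spatial.transform import Rotation as R
from rig import env
def snap(name,fn=None):
    s=env.observe(); d=env.get_image(name)
    if name=="wrist":
        T=np.array(d["tool_from_camera"]); Rt=R.from_rotvec(s["ee_rot"]).as_matrix()
        d["eye"]=Rt@T[:3,3]+s["ee_pos"]; d["rotation"]=Rt@T[:3,:3]
    if fn: cv2.imwrite(fn,d["pixels"])
    return d
def ray(d,u,v):
    p=cv2.undistortPoints(np.array([[[u,v]]],float),np.array(d["mtx"]),np.array(d["dist"]) if "dist" in d else None)[0,0]
    r=np.array(d["rotation"])@np.array([p[0],-p[1],-1]); return np.array(d["eye"]),r/np.linalg.norm(r)
def onz(d,u,v,z):
    e,r=ray(d,u,v); return e+r*(z-e[2])/r[2]
def cross(d1,p1,d2,p2):
    e1,r1=ray(d1,*p1); e2,r2=ray(d2,*p2)
    t=np.linalg.lstsq(np.c_[r1,-r2],e2-e1,rcond=None)[0]
    a,b=e1+r1*t[0],e2+r2*t[1]; return (a+b)/2,np.linalg.norm(a-b)
E
python3 - <<'E'
from h import *
for n in("scene","top"):
    d=snap(n,f"pics/{n}0.png"); print({k:(v if k!="pixels" else v.shape) for k,v in d.items()})
print(env.observe())
E
```

```text
pics
{'pixels': (480, 640, 3), 'mtx': array([[519.78120894,   0.        , 320.23092406],
       [  0.        , 519.78120894, 244.07066075],
       [  0.        ,   0.        ,   1.        ]]), 'eye': array([0.79180507, 0.69592461, 0.89854958]), 'rotation': array([0.18525382, 1.02981261, 2.58744326])}
{'pixels': (480, 640, 3), 'mtx': array([[519.42634969,   0.        , 317.53317502],
       [  0.        , 519.42634969, 248.57909699],
       [  0.        ,   0.        ,   1.        ]]), 'eye': array([0.28358314, 0.04087106, 1.38219633]), 'rotation': array([ 0.14487772, -0.15963999, -1.56151214])}
{'time': 0.1, 'joint_positions': array([ 1.25128210e+00,  3.08923566e-01,  1.63505290e+00,  2.58825376e-05,
        1.19971098e+00, -6.96605242e-02]), 'joint_vel': array([ 0.00199347, -0.00190431, -0.00160938, -0.00186307,  0.00191745,
        0.00083259]), 'tau': array([-8.45687809e-04, -4.16408014e+01, -2.77644110e+01, -7.18742467e-05,
        3.97117852e-03, -6.11336944e-06]), 'ee_pos': array([0.15430499, 0.60490133, 0.23816142]), 'ee_rot': array([-0.39141026, -3.1166807 ,  0.00322064]), 'ft_force': array([ 0.23112533, -0.07034324, -0.79686631]), 'wrist_torque': array([ 0.01562065, -0.01868538,  0.02507599]), 'finger_force': 0.0, 'width': 0.9984898032241295}
```

Rotation is a rotation vector; fix that in the helper.

```bash
sed -i 's/    if fn: cv2/    else: d["rotation"]=R.from_rotvec(d["rotation"]).as_matrix()\n    if fn: cv2/' h.py; sed -n 1,14p h.py
```

```text
import numpy as np, cv2
from scipy.spatial.transform import Rotation as R
from rig import env
def snap(name,fn=None):
    s=env.observe(); d=env.get_image(name)
    if name=="wrist":
        T=np.array(d["tool_from_camera"]); Rt=R.from_rotvec(s["ee_rot"]).as_matrix()
        d["eye"]=Rt@T[:3,3]+s["ee_pos"]; d["rotation"]=Rt@T[:3,:3]
    else: d["rotation"]=R.from_rotvec(d["rotation"]).as_matrix()
    if fn: cv2.imwrite(fn,d["pixels"])
    return d
def ray(d,u,v):
    p=cv2.undistortPoints(np.array([[[u,v]]],float),np.array(d["mtx"]),np.array(d["dist"]) if "dist" in d else None)[0,0]
    r=np.array(d["rotation"])@np.array([p[0],-p[1],-1]); return np.array(d["eye"]),r/np.linalg.norm(r)
```

View pics/scene0.png

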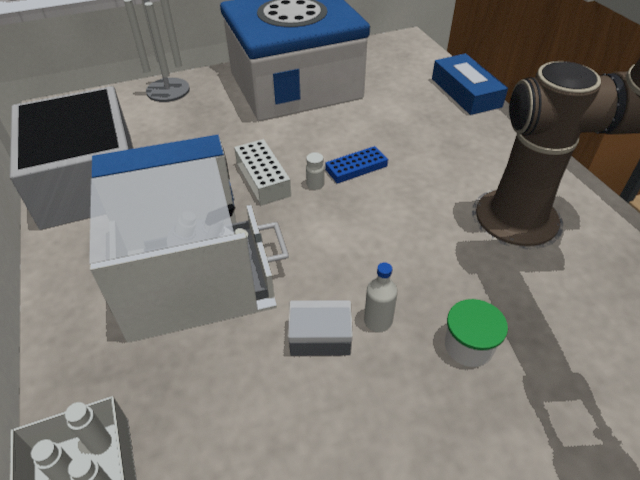

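View pics/top0.png

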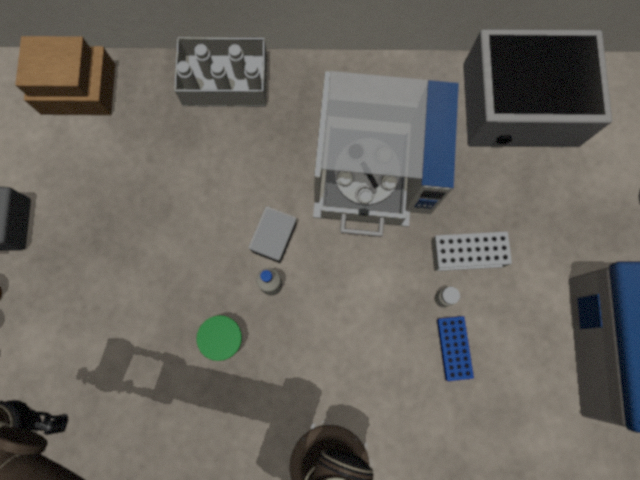

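The scene view shows the closed analyser with its handle at about (280,243). In the top view the handle is at (362,233), the pointer at (364,211) and the turret under the clear roof at about (368,175), with the tip box, wash bottle and rack around it. I'll zoom in on both views.

```bash
python3 - <<'E'
import cv2,numpy as np
a=cv2.imread("pics/scene0.png")[190:310,200:300]; b=cv2.imread("pics/top0.png")[130:250,310:420]
cv2.imwrite("pics/z0.png",np.hstack([cv2.resize(a,None,fx=3.6,fy=3.6,interpolation=2),cv2.resize(b,None,fx=3.6,fy=3.6,interpolation=2)]))
E
```

```text
(no output)
```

View pics/z0.png

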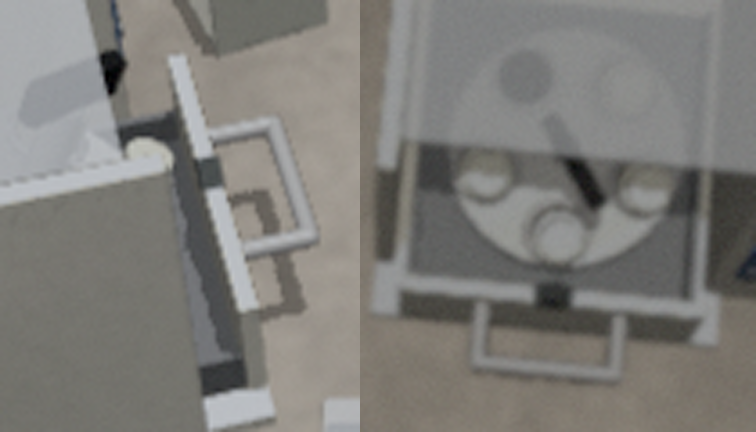

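The zoom gives the handle bar corners as scene (276.9,224.2) and (286.9,256.7), top (381.4,234.4) and (342.8,231.9). The empty place's dark floor is at about (356,151) in the top view, at the back left. So it needs two clicks counter-clockwise.

```bash
cat > m1.py <<'E'
from h import *
s=snap("scene");t=snap("top")
A,ea=cross(s,(276.9,224.2),t,(381.4,234.4)); B,eb=cross(s,(286.9,256.7),t,(342.8,231.9))
print(A,ea,B,eb,np.linalg.norm(A-B)); print("at z=.066", onz(t,381.4,234.4,.066),onz(t,342.8,231.9,.066))
m=(A+B)/2; d=B-A; yaw=np.arctan2(-d[0],d[1]); print("mid",m,"yaw deg",np.degrees(yaw))
o=env.observe(); M=R.from_rotvec(o["ee_rot"]).as_matrix(); print(M, o["ee_pos"])
for n,p in dict(tip=(272,233),wash=(268,280),spare=(448,296),tub=(219,337)).items(): print(n,onz(t,*p,.07))
print("empty",onz(t,355.8,150.8,.09),"pointer",onz(t,364,211,.09))
E
python3 m1.py
```

```text
[ 0.57980212 -0.13665714  0.0627209 ] 0.0034386199451431065 [ 0.58857034 -0.03711519  0.05699568] 0.0005787517453442913 0.10009126430394842
at z=.066 [ 0.58061183 -0.1370849   0.066     ] [ 0.58675501 -0.03672992  0.066     ]
mid [ 0.58418623 -0.08688617  0.05985829] yaw deg -5.033944512681435
[[-9.68967957e-01  2.47185956e-01 -4.49551435e-04]
 [ 2.47186349e-01  9.68966944e-01 -1.40398712e-03]
 [ 8.85545821e-05 -1.47154150e-03 -9.99998913e-01]] [0.1543681  0.60512598 0.23847064]
tip [0.58196032 0.14682682 0.07      ]
wash [0.45943661 0.1545548  0.07      ]
spare [ 0.42053097 -0.30229775  0.07      ]
tub [0.3161664  0.27325377 0.07      ]
empty [ 0.80056489 -0.07099114  0.09      ] pointer [ 0.63669306 -0.09027248  0.09      ]
```

Call:
{"op": "send_rows", "data": {"rows": [[-0.025,-0.024,-0.004,0,0.4],[-0.025,-0.024,-0.004,0,0.4],[-0.025,-0.024,-0.004,0,0.4],[-0.025,-0.024,-0.004,0,0.4],[-0.025,-0.024,-0.004,0,0.4],[-0.025,-0.024,-0.004,0,0.4],[-0.025,-0.024,-0.004,0,0.4],[-0.025,-0.024,-0.004,0,0.4],[-0.025,-0.024,-0.004,0,0.4],[-0.025,-0.024,-0.004,0,0.4],[-0.025,-0.024,0,0,0.4],[-0.025,-0.024,0,0,0.4],[-0.025,-0.024,0,0,0.4],[-0.025,-0.024,0,0,0.4],[-0.025,-0.024,0,0,0.4],[-0.025,-0.024,0,0,0.4],[-0.025,-0.024,0,0,0.4],[-0.025,-0.024,0,0,0.4],[-0.025,-0.024,0,0,0.4],[-0.025,-0.024,0,0,0.4]]}}

```text
time: 1.87
ee_pos: [0.5208, 0.0152, 0.2792]
ee_rot: [-0.392, -3.117, -0.0]
ft_force: [0.3, 0.7, -0.2]
width: 0.397
finger_force: 0.0
```

Call:
{"op": "send_rows", "data": {"rows": [[0,0,0,7,0.4],[0,0,0,7,0.4],[0,0,0,7,0.4],[0,0,0,7,0.4],[0,0,0,7,0.4],[0,0,0,7,0.4],[0,0,0,7,0.4],[0,0,0,7,0.4],[0,0,0,7,0.4],[0,0,0,7,0.4],[0,0,0,7,0.4],[0,0,0,3,0.4],[0,0,0,0,0.4]]}}

```text
time: 2.95
ee_pos: [0.5201, 0.0169, 0.279]
ee_rot: [-2.304, -2.135, 0.001]
ft_force: [0.1, 0.8, -0.0]
width: 0.4
finger_force: 0.0
```

```bash
cat > rel.py <<'E'
from h import *
import sys
o=env.observe(); M=R.from_rotvec(o["ee_rot"]).as_matrix()
print("t",o["time"],"pos",o["ee_pos"].round(4),"j",o["joint_positions"].round(3),"F",o["ft_force"].round(1),"ff",round(o["finger_force"],1),"w",round(o["width"],3))
print("tool y angle",np.degrees(np.arctan2(M[1,1],M[0,1])).round(2))
if len(sys.argv)>3: print("tool shift",(M.T@(np.array(sys.argv[1:4],float)-o["ee_pos"])).round(4))
E
python3 rel.py 0.584 -0.087 0.2
python3 -c "
from h import *
d=snap('wrist','pics/w1.png');print({k:v for k,v in d.items() if k!='pixels'})"
```

```text
t 2.95 pos [0.5201 0.0169 0.279 ] j [-0.051  0.069  1.835  0.     1.238  0.025] F [ 0.1  0.8 -0. ] ff 0.0 w 0.4
tool y angle -4.36
tool shift [-0.0988  0.0716  0.079 ]
{'mtx': array([[347.46323344,   0.        , 321.64174355],
       [  0.        , 347.46323344, 240.20986359],
       [  0.        ,   0.        ,   1.        ]]), 'tool_from_camera': array([[ 1.51686753e-04,  9.51905330e-01,  3.06392265e-01,
         7.80176593e-02],
       [ 9.99999964e-01, -2.12489920e-04,  1.65094051e-04,
        -1.13081501e-03],
       [ 2.22259175e-04,  3.06392229e-01, -9.51905328e-01,
        -1.34863423e-01],
       [ 0.00000000e+00,  0.00000000e+00,  0.00000000e+00,
         1.00000000e+00]]), 'eye': array([0.52498333, 0.09479257, 0.41391104]), 'rotation': array([[ 9.97120245e-01,  7.19660351e-02,  2.39187743e-02],
       [-7.58333592e-02,  9.49181843e-01,  3.05455613e-01],
       [-7.20836938e-04, -3.06389816e-01,  9.51905857e-01]])}
```

View pics/w1.png

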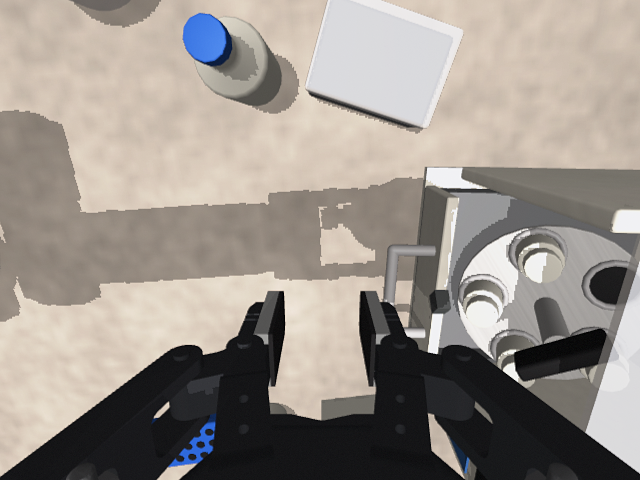

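The wrist view shows the handle's near corner at about (392,248), the dark pointer at (440,302), and the empty dark place at (610,285) at the back. The black bar runs from (520,365) to (600,345). I'll cross-check the handle corner.

```bash
python3 - <<'E'
from h import *
d=snap("wrist"); t=snap("top")
print(onz(d,392,248,.066), cross(d,(392,248),t,(342.8,231.9)))
g=cv2.cvtColor(d["pixels"],6)
for r in (270,285,300): print(g[r,380:405], g[r,380:460].argmin())
E
python3 rel.py 0.584 -0.087 0.12
```

```text
[ 0.59009524 -0.031003    0.066     ] (array([ 0.59269547, -0.03811636,  0.04558627]), np.float64(0.0024364581108423694))
[131 130 131 129 131 113  93 112 129 141 151 157 158 155 148 142 126 128
 128 127 127 127 127 127 127] 36
[198 198 202 206 114  95 116 131 143 153 157 158 153 147 138 127 196 202
 200 199 199 198 195 196 193] 35
[210 147 135 106 155 192 221 159 154 156 157 150 144 129 162 192 195 193
 194 196 195 196 197 198 199] 55
t 3.1 pos [0.5202 0.0169 0.2791] j [-0.051  0.069  1.835 -0.     1.238  0.023] F [-0.1 -0.5 -0.3] ff 0.0 w 0.398
tool y angle -4.23
tool shift [-0.0989  0.0713  0.1591]
```

Call:
{"op": "send_rows", "data": {"rows": [[-0.025,0.018,0,0,0.4],[-0.025,0.018,0,0,0.4],[-0.025,0.018,0,0,0.4],[-0.024,0.018,0,0,0.4],[0,0,0.032,0,0.4],[0,0,0.032,0,0.4],[0,0,0.032,0,0.4],[0,0,0.032,0,0.4],[0,0,0.03,0,0.4],[0,0,0,0,0.4],[0,0,0,0,0.4]]}}

```text
time: 4.02
ee_pos: [0.5829, -0.0869, 0.1194]
ee_rot: [-2.3, -2.134, 0.005]
ft_force: [0.8, -0.7, 0.7]
width: 0.398
finger_force: 0.0
```

```bash
python3 rel.py 0.585 -0.087 0.057
python3 -c "
from h import *
d=snap('wrist')['pixels'];t=snap('scene')['pixels'][150:310,180:393]
cv2.imwrite('pics/w2.png',np.hstack([d[200:480,120:520],cv2.resize(t,(373,280))]))"
```

```text
t 4.0167 pos [ 0.5829 -0.0869  0.1194] j [-0.222  0.382  1.801 -0.     0.963 -0.147] F [ 0.8 -0.7  0.7] ff 0.0 w 0.398
tool y angle -4.28
tool shift [-0.      0.0024  0.0624]
```

View pics/w2.png

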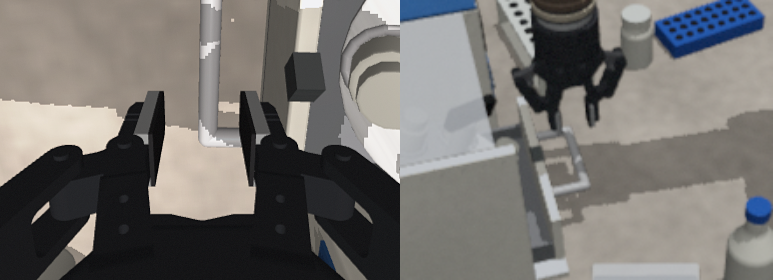

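The wrist view shows the handle bar at crop column about 210, between the pads at 163 and 242, so it lies some 4 mm towards the machine from the jaw centre. The scene view shows the jaws above the handle.

Call:
{"op": "send_rows", "data": {"rows": [[0,0.004,0.012,0,0.4],[0,0,0.013,0,0.4],[0,0,0.013,0,0.4],[0,0,0.012,0,0.4],[0,0,0.012,0,0.4],[0,0,0,0,0.4],[0,0,0,0,0.1],[0,0,0,0,0.1],[0,0,0,0,0.1],[0,0,0,0,0.1]], "squeeze": 30}}

```text
time: 4.95
ee_pos: [0.5873, -0.0874, 0.0588]
ee_rot: [-2.302, -2.134, 0.003]
ft_force: [-2.5, -0.8, -2.9]
width: 0.128
finger_force: 29.2
```

Call:
{"op": "send_rows", "data": {"rows": [[0,-0.005,0,0,0.1],[0,-0.01,0,0,0.1],[0,-0.01,0,0,0.1],[0,-0.01,0,0,0.1],[0,-0.01,0,0,0.1],[0,-0.01,0,0,0.1],[0,-0.01,0,0,0.1],[0,-0.01,0,0,0.1],[0,-0.01,0,0,0.1],[0,-0.01,0,0,0.1],[0,-0.01,0,0,0.1],[0,-0.01,0,0,0.1],[0,-0.01,0,0,0.1],[0,-0.01,0,0,0.1],[0,-0.008,0,0,0.1],[0,-0.005,0,0,0.1],[0,-0.004,0,0,0.1],[0,0,0,0,0.1],[0,0,0,0,0.1]]}}

```text
time: 6.53
ee_pos: [0.4338, -0.0732, 0.0588]
ee_rot: [-2.3, -2.129, 0.0]
ft_force: [0.5, 11.1, -7.1]
width: 0.124
finger_force: 30.4
```

Call:
{"op": "send_rows", "data": {"rows": [[0,-0.003,0,0,0.1],[0,-0.003,0,0,0.1],[0,0,0,0,0.1],[0,0,0,0,0.1]]}}

```text
time: 6.87
ee_pos: [0.4284, -0.0727, 0.0588]
ee_rot: [-2.301, -2.129, -0.001]
ft_force: [1.0, 10.8, -8.5]
width: 0.122
finger_force: 30.3
```

Call:
{"op": "send_rows", "data": {"rows": [[0,-0.002,0,0,0.1],[0,-0.001,0,0,0.1],[0,0,0,0,0.1]]}}

```text
time: 7.12
ee_pos: [0.4279, -0.0727, 0.0589]
ee_rot: [-2.305, -2.131, -0.008]
ft_force: [6.2, 12.2, -15.7]
width: 0.128
finger_force: 29.6
```

Call:
{"op": "send_rows", "data": {"rows": [[0,0.001,0,0,0.4],[0,0,0,0,0.4],[0,0,0,0,0.4],[0,0,0,0,0.4],[0,0,-0.015,0,0.4],[0,0,-0.03,0,0.4],[0,0,-0.04,0,0.4],[0,0,-0.04,0,0.4],[0,0,-0.04,0,0.4],[0,0,-0.04,0,0.4],[-0.03,0.02,-0.02,0,0.4],[-0.03,0.02,0,0,0.4],[-0.03,0.02,0,0,0.4],[-0.03,0.02,0,0,0.4],[0,0,0,0,0.4]]}}

```text
time: 8.37
ee_pos: [0.5023, -0.207, 0.2852]
ee_rot: [2.303, 2.128, -0.001]
ft_force: [0.3, -0.6, -0.2]
width: 0.401
finger_force: 0.0
```

```bash
python3 rel.py
python3 -c "
from h import *
d=snap('wrist','pics/w3.png')['pixels'];t=snap('scene','pics/s3.png')['pixels'][150:340,190:380];u=snap('top','pics/t3.png')['pixels'][130:290,300:460]
z=lambda a:cv2.resize(a,(400,400),interpolation=2)
cv2.imwrite('pics/v3.png',np.hstack([z(t),z(u)]))"
```

```text
t 8.3667 pos [ 0.5023 -0.207   0.2852] j [-0.469  0.106  1.782 -0.003  1.248 -0.389] F [ 0.3 -0.6 -0.2] ff 0.0 w 0.401
tool y angle -4.52
```

View pics/w3.png

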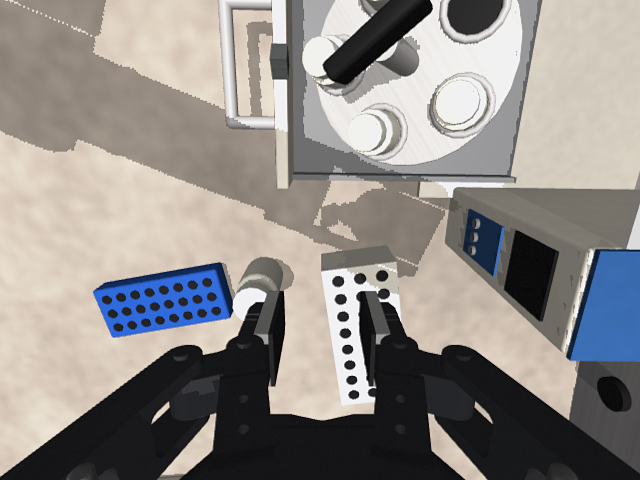

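View pics/v3.png

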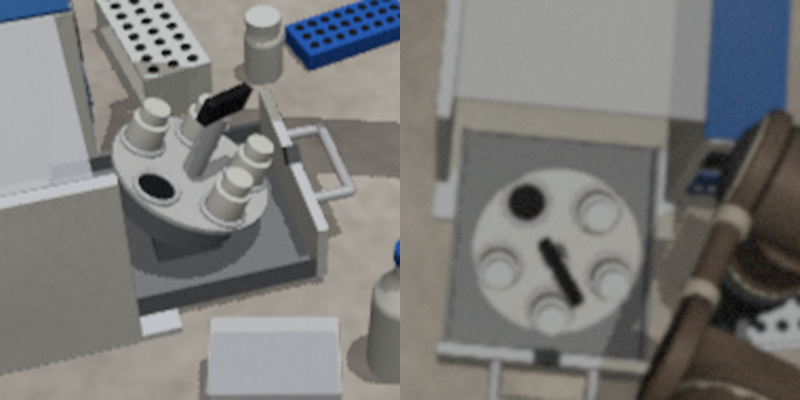

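The wrist view shows the bar from about (335,78) to (420,5), the empty place at (475,8) and the pointer at (279,60). In the scene crop the bar is at about (225,104) and the empty place at (156,187). In the top crop the bar runs from (545,240) to (575,300), with the empty place at (527,202). I'll triangulate the bar.

```bash
cat > bar.py <<'E'
from h import *
S=snap("scene");T=snap("top")
def blob(d,c,th):
    x,y,w,h=c; g=d["pixels"].max(2); m=np.zeros_like(g); m[y:y+h,x:x+w]=(g[y:y+h,x:x+w]<th)*255
    n,l,st,ce=cv2.connectedComponentsWithStats(m)
    return [(st[i,4],ce[i].round(1),cv2.minAreaRect(np.argwhere(l==i)[:,::-1].astype(np.float32))) for i in range(1,n) if st[i,4]>25]
E
python3 - <<'E'
from bar import *
for n,d,c in (("s",S,(240,170,130,90)),("t",T,(320,190,90,75))):
    for th in (45,60): print(n,th,*blob(d,c,th),sep="\n  ")
E
```

```text
s
  45
  (np.int32(249), array([295.7, 199.3]), ((295.8390197753906, 199.15121459960938), (10.476454734802246, 28.0768985748291), 65.224853515625))
  (np.int32(120), array([263.7, 238.2]), ((263.70001220703125, 238.1000213623047), (16.54690170288086, 8.497057914733887), 26.56505012512207))
s
  60
  (np.int32(265), array([295.8, 199.5]), ((296.1170654296875, 199.253662109375), (10.895512580871582, 28.495956420898438), 65.224853515625))
  (np.int32(40), array([304.6, 213.2]), ((305.2884826660156, 213.44232177734375), (4.5106706619262695, 14.120361328125), 78.69007110595703))
  (np.int32(127), array([263.6, 238.1]), ((263.5, 238.0), (10.0, 15.0), 90.0))
t
  45
  (np.int32(118), array([350.4, 210.4]), ((350.5, 210.5), (11.0, 11.0), 90.0))
  (np.int32(108), array([363.8, 238.2]), ((363.7000427246094, 238.4000244140625), (27.280027389526367, 4.472135543823242), 63.43495178222656))
t
  60
  (np.int32(134), array([350.1, 210.6]), ((350.0000305175781, 210.50003051757812), (12.020814895629883, 12.020814895629883), 45.0))
  (np.int32(139), array([363.7, 238.2]), ((363.70001220703125, 238.40003967285156), (28.174455642700195, 5.366562843322754), 63.43495178222656))
```

```bash
python3 - <<'E'
from bar import *
b,e1=cross(S,(295.8,199.4),T,(363.7,238.3)); p,e2=cross(S,(263.7,238.2),T,(350.3,210.5))
print("bar",b,e1,"empty",p,e2)
yaw=np.radians(-5.2); X=np.array([np.cos(yaw),np.sin(yaw),0]);Y=np.array([-X[1],X[0],0]);Z=np.array([0,0,1.])
a=np.cos(np.radians(25))*Z-np.sin(np.radians(25))*X   # turret axis
f=np.cross(Y,a)*-1  # down-slope toward the front
print("axis",a,"f",f)
v=p-b; h=v@a; w=v-h*a; th=np.degrees(np.arctan2(w@np.cross(a,f),w@f)); print("axial",h,"r",np.linalg.norm(w),"theta",th)
bx=-w/np.linalg.norm(w); print("bar dir",bx,"plan angle",np.degrees(np.arctan2(bx[1],bx[0])))
for ph in (-144,-126,-108,-90,-72,-54,-36,-18,0):
    q=np.radians(ph); d=-(np.cos(q)*f+np.sin(q)*np.cross(a,f)); print(ph,np.degrees(np.arctan2(d[1],d[0])).round(1),d[2].round(2))
E
python3 rel.py
```

```text
bar [ 0.54684168 -0.0802579   0.17377517] 0.0006493334331954883 empty [ 0.63076276 -0.05308625  0.11582516] 3.705100273469856e-05
axis [-0.42087893  0.03830298  0.90630779] f [-0.90257779  0.08214101 -0.42261826]
axial -0.08680040754066987 r 0.06004114864647911 theta -144.73440787622536
bar dir [-0.78926904 -0.50792433 -0.34506124] plan angle -147.2371941627001
-144 -146.5 -0.34
-126 -128.6 -0.25
-108 -111.6 -0.13
-90 -95.2 0.0
-72 -78.8 0.13
-54 -61.8 0.25
-36 -43.9 0.34
-18 -24.9 0.4
0 -5.2 0.42
t 8.7167 pos [ 0.4993 -0.2002  0.2844] j [-0.462  0.1    1.791  0.     1.251 -0.388] F [-0.7 -0.4  0.4] ff 0.0 w 0.398
tool y angle -4.25
```

The triangulation agrees with the text: radius 60.0 mm, theta −144.7° and the bar at (0.547, −0.080, 0.174). The plan is to straddle the bar loosely and spin about its centre counter-clockwise.

Call:
{"op": "send_rows", "data": {"rows": [[0.03,0.01,0,0,0.45],[0.031,0.01,0,0,0.45],[0.031,0.01,0,0,0.45],[0.031,0.009,0,0,0.45],[0,0,0,7,0.45],[0,0,0,7,0.45],[0,0,0,7,0.45],[0,0,0,7,0.45],[0,0,0,7,0.45],[0,0,0,7,0.45],[0,0,0,7,0.45],[0,0,0,4,0.45],[0,0,0,0,0.45],[0,0,0,0,0.45]], "squeeze": 60}}

```text
time: 9.88
ee_pos: [0.5477, -0.0808, 0.2845]
ee_rot: [3.013, 0.889, 0.0]
ft_force: [-0.2, -1.2, 0.1]
width: 0.45
finger_force: 0.0
```

```bash
python3 rel.py 0.547 -0.080 0.172
```

```text
t 9.8833 pos [ 0.5477 -0.0808  0.2845] j [-0.225  0.131  1.756 -0.     1.255  0.772] F [-0.2 -1.2  0.1] ff 0.0 w 0.45
tool y angle -57.14
tool shift [-0.0002 -0.0011  0.1125]
```

Call:
{"op": "send_rows", "data": {"rows": [[0,-0.001,0.025,0,0.45],[0,0,0.025,0,0.45],[0,0,0.025,0,0.45],[0,0,0.015,0,0.45],[0,0,0.012,0,0.45],[0,0,0.01,0,0.45],[0,0,0,0,0.33],[0,0,0,0,0.33],[0,0,0,0,0.33]]}}

```text
time: 10.63
ee_pos: [0.5485, -0.0808, 0.1735]
ee_rot: [3.013, 0.884, 0.003]
ft_force: [-0.3, -0.2, 0.5]
width: 0.333
finger_force: 0.0
```

```bash
python3 rel.py 0.547 -0.080 0.172; python3 -c "
from h import *
d=snap('wrist')['pixels'][180:460,120:520];t=snap('scene')['pixels'][120:310,190:460]
cv2.imwrite('pics/v4.png',np.hstack([d,cv2.resize(t,(398,280),interpolation=2)]))"
```

```text
t 10.6333 pos [ 0.5485 -0.0808  0.1735] j [-0.225  0.246  1.858  0.     1.035  0.775] F [-0.3 -0.2  0.5] ff 0.0 w 0.333
tool y angle -57.29
tool shift [-0.0008 -0.0015  0.0015]
```

View pics/v4.png

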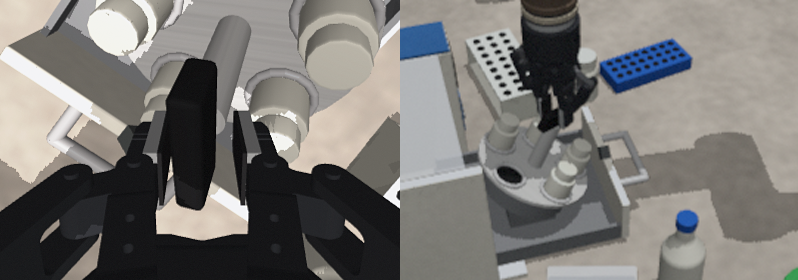

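The bar (crop column about 193) lies between the pads at 160 and 240, some 2 mm off centre. I'll nudge the tool and spin counter-clockwise.

Call:
{"op": "send_rows", "data": {"rows": [[-0.001,-0.002,0,0,0.33],[0,0,0,-5,0.33],[0,0,0,-5,0.33],[0,0,0,-5,0.33],[0,0,0,-5,0.33],[0,0,0,-5,0.33],[0,0,0,-5,0.33],[0,0,0,-5,0.33],[0,0,0,-5,0.33],[0,0,0,-5,0.33],[0,0,0,-5,0.33],[0,0,0,-5,0.33]]}}

```text
time: 11.73
ee_pos: [0.5471, -0.0778, 0.1743]
ee_rot: [2.262, 2.179, 0.008]
ft_force: [-0.2, 5.1, 4.9]
width: 0.332
finger_force: 7.5
```

```bash
python3 rel.py 0.547 -0.080 0.172
```

```text
t 11.7333 pos [ 0.5471 -0.0778  0.1743] j [-0.222  0.24   1.863  0.005  1.035 -0.187] F [-0.2  5.1  4.9] ff 7.5 w 0.332
tool y angle -2.16
tool shift [-0.0022 -0.0001  0.0023]
```

Modest forces; carry on.

Call:
{"op": "send_rows", "data": {"rows": [[0,0,0,-5,0.33],[0,0,0,-5,0.33],[0,0,0,-5,0.33],[0,0,0,-5,0.33],[0,0,0,-5,0.33],[0,0,0,-5,0.33],[0,0,0,-5,0.33],[0,0,0,-5,0.33],[0,0,0,-5,0.33],[0,0,0,0,0.33]]}}

```text
time: 12.57
ee_pos: [0.5463, -0.0785, 0.1741]
ee_rot: [1.259, 2.877, 0.004]
ft_force: [-1.1, 3.2, 5.3]
width: 0.33
finger_force: 10.8
```

```bash
python3 rel.py 0.547 -0.080 0.172; python3 -c "
from bar import *
print(*blob(S,(235,190,120,90),50),sep='\n')"
```

```text
t 12.5667 pos [ 0.5463 -0.0785  0.1741] j [-0.223  0.24   1.863  0.003  1.036 -0.97 ] F [-1.1  3.2  5.3] ff 10.8 w 0.33
tool y angle 42.72
tool shift [-0.0016 -0.0005  0.0021]
(np.int32(410), array([295.6, 199.3]), ((295.65594482421875, 197.69058227539062), (35.53167724609375, 21.10792350769043), 50.710594177246094))
(np.int32(116), array([298., 248.]), ((298.0000305175781, 248.00003051757812), (15.55634880065918, 8.485280990600586), 45.0))
```

Call:
{"op": "send_rows", "data": {"rows": [[0,0,0,-5,0.33],[0,0,0,-5,0.33],[0,0,0,-5,0.33],[0,0,0,-5,0.33],[0,0,0,-5,0.33],[0,0,0,-5,0.33],[0,0,0,-5,0.33],[0,0,0,-5,0.33],[0,0,0,0,0.33],[0,0,0,0,0.33]]}}

```text
time: 13.5
ee_pos: [0.5457, -0.0796, 0.1726]
ee_rot: [0.205, 3.134, -0.0]
ft_force: [-0.5, -0.2, -0.1]
width: 0.329
finger_force: 0.0
```

```bash
cat > th.py <<'E'
from bar import *
yaw=np.radians(-5.2); X=np.array([np.cos(yaw),np.sin(yaw),0]);Y=np.array([-X[1],X[0],0])
a=np.cos(np.radians(25))*np.array([0,0,1.])-np.sin(np.radians(25))*X; f=-np.cross(Y,a)
c=np.array([.5468,-.0803,.1738])-.0868*a
for n,d,win in (("scene",S,(235,190,110,100)),("top",T,(330,195,60,70))):
  for A,ce,rc in blob(d,win,50):
    e,r=ray(d,*rc[0]); w=e+r*((c-e)@a/(r@a))-c
    print(n,A,ce,"r",np.linalg.norm(w).round(4),"theta",np.degrees(np.arctan2(w@np.cross(a,f),w@f)).round(1))
E
python3 rel.py; python3 th.py
```

```text
t 13.5 pos [ 0.5457 -0.0796  0.1726] j [-0.224  0.242  1.865 -0.     1.034 -1.664] F [-0.5 -0.2 -0.1] ff 0.0 w 0.329
tool y angle 82.53
scene 429 [295.8 197.8] r 0.1397 theta 60.6
scene 30 [308.3 232.6] r 0.0643 theta 3.3
top 28 [346.2 201. ] r 0.0866 theta -146.5
top 616 [370.6 230.2] r 0.0242 theta 95.0
```

No contact force, and the empty place seems to be at about 0. I'll release, rise, move clear and check.

Call:
{"op": "send_rows", "data": {"rows": [[0,0,0,0,0.45],[0,0,0,0,0.45],[0,0,-0.01,0,0.45],[0,0,-0.02,0,0.45],[0,0,-0.03,0,0.45],[0,0,-0.03,0,0.45],[0,0,-0.03,0,0.45],[0,0,-0.03,0,0.45],[0.03,0,0,0,0.45],[0.035,0,0,0,0.45],[0.035,0,0,0,0.45],[0.03,0,0,0,0.45],[0,0,0,0,0.45],[0,0,0,0,0.45]]}}

```text
time: 14.77
ee_pos: [0.4158, -0.0628, 0.3232]
ee_rot: [0.201, 3.133, -0.001]
ft_force: [1.0, -0.9, -0.3]
width: 0.45
finger_force: 0.0
```

```bash
python3 rel.py; python3 th.py;  python3 -c "
from h import *
t=snap('scene')['pixels'][120:310,190:390];u=snap('top')['pixels'][130:320,280:480]
z=lambda a:cv2.resize(a,(400,380),interpolation=2)
cv2.imwrite('pics/v5.png',np.hstack([z(t),z(u)]))"
```

```text
t 14.7667 pos [ 0.4158 -0.0628  0.3232] j [-0.254 -0.181  1.982 -0.     1.338 -1.696] F [ 1.  -0.9 -0.3] ff 0.0 w 0.45
tool y angle 82.66
scene 382 [295.4 199. ] r 0.1375 theta 60.2
scene 26 [308.7 232.7] r 0.0656 theta 3.5
top 104 [361.8 240.9] r 0.0354 theta 4.3
top 93 [343.9 249.4] r 0.0656 theta -38.6
```

View pics/v5.png

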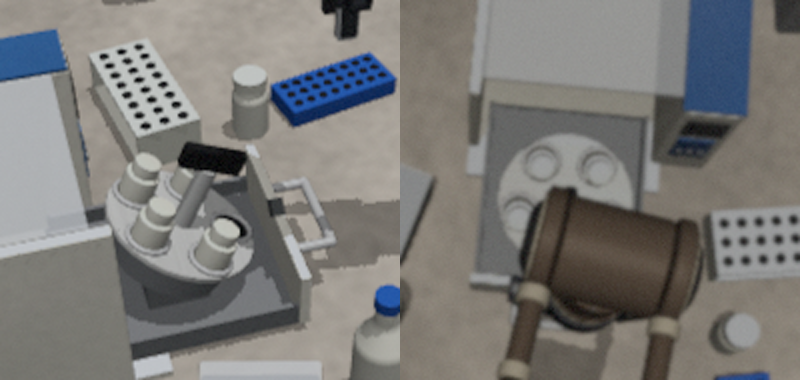

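The scene crop shows the empty place at about (235,225) at the front by the pointer, partly hidden. In the top view the two rear bottles stand symmetrically. I'll move the arm aside for an unobstructed top measurement of the place and the drawer.

Call:
{"op": "send_rows", "data": {"rows": [[0,-0.035,0,0,0.45],[0,-0.035,0,0,0.45],[0,-0.035,0,0,0.45],[0,-0.035,0,0,0.45],[0,-0.035,0,0,0.45],[0,-0.035,0,0,0.45],[0,-0.035,0,0,0.45],[0,-0.035,0,0,0.45],[0,0,0,0,0.45],[0,0,0,0,0.45],[0,0,0,0,0.45]]}}

```text
time: 15.88
ee_pos: [0.3813, -0.3406, 0.3216]
ee_rot: [-0.201, -3.134, -0.003]
ft_force: [-0.8, 0.7, -0.4]
width: 0.452
finger_force: 0.0
```

```bash
python3 rel.py; python3 th.py; python3 - <<'E'
from h import *
a=cv2.imread("pics/s3.png");b=snap("scene")["pixels"]
r=(slice(205,250),slice(322,362))
A,B=[cv2.cvtColor(i,6).astype(np.float32) for i in(a,b)]
print("handle shift px",cv2.phaseCorrelate(A[r],B[r]), np.abs(A[r]-B[r]).mean())
E
```

```text
t 15.8833 pos [ 0.3813 -0.3406  0.3216] j [-8.150e-01  1.800e-02  1.802e+00  1.000e-03  1.323e+00 -2.257e+00] F [-0.8  0.7 -0.4] ff 0.0 w 0.452
tool y angle 82.65
scene 384 [295.4 199. ] r 0.1375 theta 60.2
top 229 [361.6 244.7] r 0.0271 theta -4.3
handle shift px ((-0.49573631935951923, 0.01223303601695136), 0.585428679784139) 20.336111
```

```bash
python3 - <<'E'
from h import *
u=snap('top','pics/t6.png')['pixels']; t=cv2.imread('pics/t3.png')
z=lambda a:cv2.resize(a[180:300,310:410],(400,480),interpolation=2)
cv2.imwrite('pics/v6.png',np.hstack([z(t),z(u)]))
A,B=[cv2.cvtColor(i,6).astype(np.float32) for i in(t,u)]
r=(slice(255,285),slice(315,350)); print(cv2.phaseCorrelate(A[r],B[r]))
E
```

```text
((-0.03376599815837622, -0.2413088979660909), 0.9138323496889185)
```

View pics/v6.png

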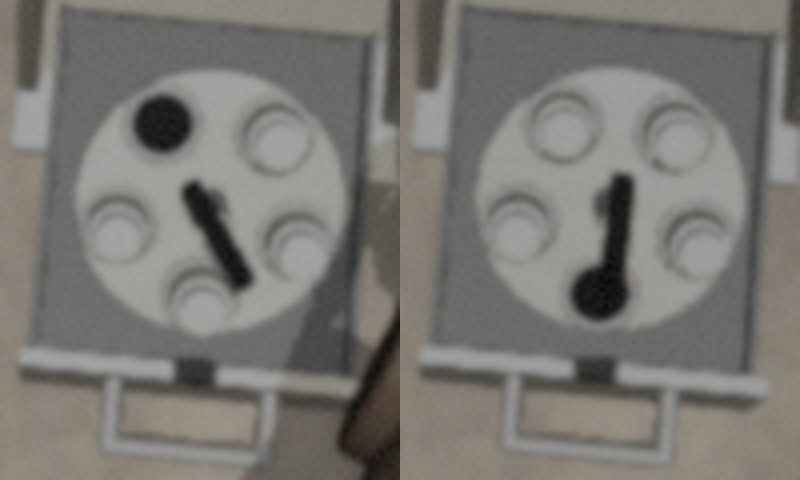

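The right half shows the empty dark place at crop (600,293), directly behind the pointer at (595,370). The bottles sit at the same five detent positions as before, and the drawer hasn't moved (0.24 px shift). I'll hand it in.

```bash
python3 -c "
from h import *
print(env.finish_job())"
```

```text
the job is handed in; nothing more can be done
None
```

I pulled the drawer out to its stop, turned the carousel two clicks counter-clockwise so the empty place is in line with the loading pointer, and handed the job in at about 16 s; the hand-in returned no verdict.

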